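# Ring for a colleague and point out the tube to be weighed

### The arm

A 6-joint arm with a two-finger parallel gripper is mounted at the origin on the work surface. World frame = base frame: x ahead of the robot, y to its left, z up, the work surface at z = 0. Lengths are in m, angles in rad, forces in N, time in s.
With the tool pointing down it reaches from about 0.275 to 0.85 m from the base axis. Payload 5.2 kg.
Tool frame: the origin (TCP) lies between the finger pads; the fingertips stand 22 mm ahead of it and the grasp point (between the pads) lies 3 mm ahead of it; z points along the fingers, y is the line along which they close (so a half turn about z gives the same grasp; the last joint's range is limited). The gripper opens to 85 mm and grips with 20 to 120 N. Pads are 22 mm wide; open, the fingers measure 114 mm over their backs; the gripper's body (76 mm by 85 mm) begins 54 mm behind the grasp point. The pads swing forward as they close: fully open they stand 13 mm farther back than shut.
Start: joints at [-1.453, 0.259, 1.535, -0, 1.348, -0.203], TCP at [0.173, -0.522, 0.215] pointing down, gripper open.
Joint ranges: [-3.14, 3.14], [-0.91, 2.08], [0.19, 2.58], [-1.22, 4.36], [0.22, 2.71], [-3.12, 3.12]. Speed limits (rad/s): [2.57, 2.57, 3.14, 3.14, 3.14, 3.14].

### API

Orientations are given as a rotation vector (axis times angle).
In Python, from plant import * gives the robot as it stands.
- The arm moves only by the shell command python3 -m creep 'ROWS' [FORCE]. ROWS is JSON, a list that holds one entry, the list of rows, each a list of 7 numbers: the turn, a rotation vector about the tool's x, y, z as a fraction of full scale, then the shift along the tool's x, y, z as a fraction of full scale, then the closure, from 0 (fully open) to 1 (shut). In form: [[[rx, ry, rz, dx, dy, dz, fingers], ...]]. A call has 1 to 20 rows; each row shifts and turns the commanded pose from where the row before left it, along the tool's axes as they then stand; what a row does not reach is not made up. Full scale, the value 1, is 0.05 m for a shift and 6 degrees for a turn. A row lasts 1/8 s, in which the tool goes at most 62.5 mm and 10.7 degrees, less where a joint would pass 70% of its speed; a pose out of reach is approached as far as the arm can. A call with a number of a shift or a turn outside -1 to 1 is refused whole. A call with a gripper value outside its range is refused whole. The fingers move at their own pace and stop on an object; FORCE is the grip in N (left out, the last holds). Time passes only in rows, so rows that do not move let the fingers close. It gives the time, the measured TCP pose, the force, the opening and the grip force at its end, in the units of the state.
- read_state(): the state, without advancing time (a new reading comes with each control period).
- get_image(name): name is "scene" or "top" or "wrist"; returns a dict with "pixels" (420x560x3 uint8, red, green, blue), "K" (3x3 intrinsics, pixels), "distortion" ([k1, k2, p1, p2, k3] as OpenCV has them; the pictures are not rectified), "R" (3x3) and "t" (3): a world point X has camera coordinates R X + t; the wrist camera has in their place "T_tool_cam" (4x4, takes a point from camera to tool coordinates, whose origin is the TCP and whose axes are the flange's). Camera axes: x right, y down, z forward; pixel columns grow to the right and rows downward; lengths in m; the calibration is good to about 2 mm. A picture is of the moment at which its call begins: read the wrist's pose just before it. There is no depth.
- hand_in(): hands the job in; it is judged then, once.
The state is a dict: "time_s": time; "joint_positions": joint angles; "qvel": joint speeds; "joint_efforts": joint torques, N m; "eef_pos": TCP position; "tcp_rot": TCP orientation; "wrist_force": force on the tool from outside, world axes, zero at the start; "ft_torque": the same for the moment, N m; "opening": opening from 0.0 (shut) to 1.0 (fully open); "finger_force": force on a finger pad.
Only numpy, scipy, OpenCV 4.12 (cv2) and the standard library are available. Lean on these libraries where they do the work, as an engineer would, in place of code of your own. Each camera call takes 0.05 s, during which the arm holds its last target. There are 200 camera calls.

### The job

Press the button of the chrome bell to call a colleague, then show what is to be weighed: point straight down at the tube of copper coins, with the fingertips about 3 cm above its mouth, for two seconds, then point in the same way at the middle of the brass scale's pan for two seconds, and finish still pointing there. Do not touch the scale, the tubes, the date stamp or the ink pad, and do not point at the other two tubes or come down close over them.

Things in the scene. Friction and masses are not known exactly. Their poses are not given: they have to be found in the camera images.
- bell: chrome counter bell, fixed to the counter: a dome 80 mm across on a black foot 86 mm across, with a push button on top. Origin: centre of the underside, z up
- plunger_top (a point): centre of the top face of the bell's button, a chrome disc 20 mm across, 64 mm above the counter when up; moves down with the button
- bell_plunger (a joint): travel of the bell's button in m: 0 up, 0.006 fully down. The bell counts as rung past 0.004. A spring returns it: about 1 N starts it, 5 N takes it fully down
- tube_copper: clear plastic coin tube standing loose on the counter, open at the top, full of copper (reddish brown) coins that show through the wall and the mouth. Tube 33 mm across, 115 mm tall, on a clear round foot 48 mm across. Origin: centre of the underside, z up; the mouth is 115 mm above it. This is the tube to point at
- tube_silver: clear plastic coin tube standing loose on the counter, open at the top, full of silver-coloured coins that show through the wall and the mouth. Tube 33 mm across, 115 mm tall, on a clear round foot 48 mm across. Origin: centre of the underside, z up; the mouth is 115 mm above it. Leave alone
- tube_gold: clear plastic coin tube standing loose on the counter, open at the top, full of yellow brass coins that show through the wall and the mouth. Tube 33 mm across, 115 mm tall, on a clear round foot 48 mm across. Origin: centre of the underside, z up; the mouth is 115 mm above it. Leave alone
- scale: squat brass coin scale, fixed to the counter: foot 150 x 130 mm, a round tapering housing and on top a flat round pan 110 mm across with a grey middle; the pan gives a little if touched. Origin: centre of the underside, z up; the pan's top is 95 mm above the origin, centred on it
- date_stamp: grey steel date stamp, loose, upright: base 50 x 38 mm with a handle, 107 mm tall. Origin: centre of the underside. Leave alone
- ink_pad: ink pad, fixed, 60 x 90 x 15 mm, dark with a blue top. Origin: centre of the underside. Leave alone

How it is judged:
By the outcome, as a careful person would: the job done as asked, in the order asked, and still so for the second after the job is handed in, with the robot touching nothing.
It also fails if it takes over 51 s, if anything falls off the work surface, if the arm or the gripper's body presses on something with over 40 N, if the wrist force passes 120 N, or if a joint passes its speed limit or range.

## Working session

There is one attempt and no reset: what is moved stays moved. The work goes in short steps, Python scripts to look and compute and a shell command to move; the robot and the scene stay as the last step left them, time stands still between calls to the robot, and variables do not carry over. Pictures are saved under pics/ and viewed, at most 10 in all, crops included, and the job is handed in when it is done.

```bash
mkdir -p pics; python3 - <<'E'
from plant import *
import cv2,pickle
s=read_state();print(s)
d={}
for n in("scene","top"):
    i=get_image(n);d[n]=i;cv2.imwrite(f"pics/{n}0.png",cv2.cvtColor(i["pixels"],cv2.COLOR_RGB2BGR))
pickle.dump(d,open("im.pkl","wb"))
E
```

```text
{'time_s': 0.0, 'joint_positions': array([-1.45277229e+00,  2.59356236e-01,  1.53609630e+00, -6.56449255e-06,
        1.34800529e+00, -2.02808603e-01]), 'qvel': array([-0.00050596, -0.00057084, -0.00061631, -0.00182888,  0.00047938,
       -0.00051098]), 'joint_efforts': array([ 2.82634583e-04, -4.46033728e+01, -2.90564990e+01, -2.07726725e-04,
        1.17347963e-02, -2.03198226e-06]), 'eef_pos': array([ 0.1733938, -0.5213571,  0.2143623]), 'tcp_rot': array([-3.09941713e+00, -5.01508629e-01, -1.14050986e-04]), 'wrist_force': array([ 0.04349908,  0.57776311, -0.51914135]), 'ft_torque': array([ 0.01901939,  0.01220664, -0.02254605]), 'finger_force': 0.0, 'opening': 0.9989372323074946}
```

View pics/top0.png

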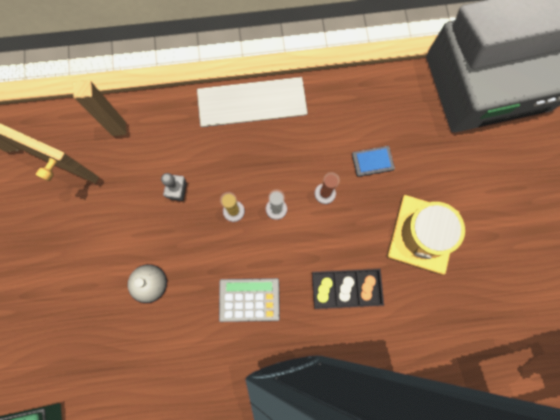

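View pics/scene0.png

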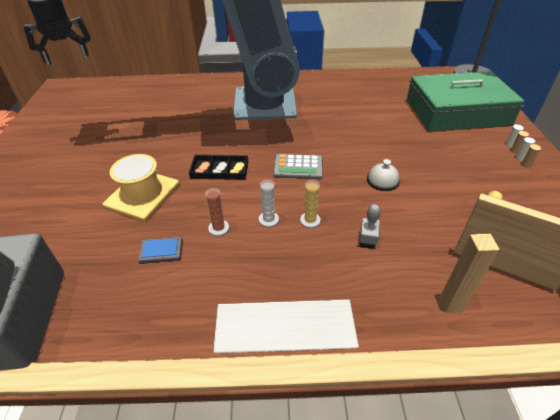

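The top view shows the bell's button near (142,283), the copper tube's mouth at (331,180), the pan at (438,229), and silver and gold at (277,197) and (229,200). The scene view agrees, with copper at (214,193), the pan at (135,168) and the bell's button at (387,162). I'll enlarge these to read them closer.

```bash
python3 - <<'E'
import cv2,pickle,numpy as np
d=pickle.load(open("im.pkl","rb"))
def c(n,u,v,w=32):
    p=d[n]["pixels"][v-w:v+w,u-w:u+w,::-1]
    p=cv2.resize(p,(256,256),interpolation=cv2.INTER_CUBIC)
    for k in range(0,256,40): p[k,:6]=255;p[:6,k]=255
    return p
m=np.vstack([np.hstack([c("top",142,283),c("top",328,187),c("top",438,229,40)]),np.hstack([c("scene",386,172),c("scene",216,205),c("scene",136,170,40)])])
cv2.imwrite("pics/crop.png",m)
E
```

```text
(no output)
```

View pics/crop.png

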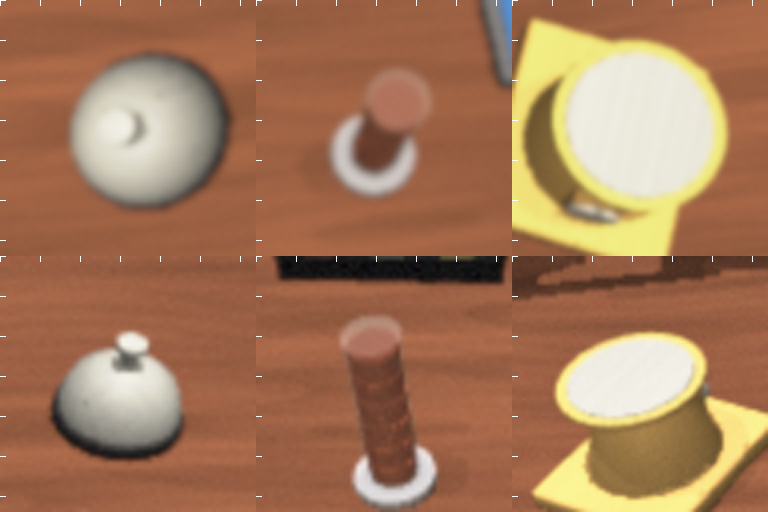

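The crops give these full-image pixels:

| Point | Top view | Scene view |
|---|---|---|
| Bell button | (139.5,282) | (386.7,161.5) |
| Copper mouth | (331.2,179.7) | (212.5,193) |
| Pan centre | (437.8,228.2) | (133,168.2) |

```bash
cat > h.py <<'E'
import cv2,numpy as np
from scipy.spatial.transform import Rotation as Ro
def ray(i,p):
    n=cv2.undistortPoints(np.array([[p]],float),i["K"],np.array(i["distortion"],float)).ravel()
    R=np.array(i["R"]);return -R.T@np.array(i["t"]),R.T@np.r_[n,1]
def onz(i,p,z):
    c,r=ray(i,p);return c+r*(z-c[2])/r[2]
E
python3 - <<'E'
from h import *
import pickle
from plant import *
d=pickle.load(open("im.pkl","rb"))
P={"bell":((139.5,282),(386.7,161.5),.064),"copper":((331.2,179.7),(212.5,193),.115),"pan":((437.8,228.2),(133,168.2),.095),"silver":((277,197),(267.5,185),.115),"gold":((229,200),(312.5,185),.115),"stamp":((168,179),(374,210),.1)}
for k,(a,b,z) in P.items(): print(k,onz(d["top"],a,z).round(4),onz(d["scene"],b,z).round(4))
print(Ro.from_rotvec(read_state()["tcp_rot"]).as_matrix().round(3))
E
```

```text
bell [0.4255 0.3043 0.064 ] [0.4249 0.3071 0.064 ]
copper [ 0.5795 -0.1139  0.115 ] [ 0.5789 -0.1125  0.115 ]
pan [ 0.4552 -0.3187  0.095 ] [ 0.4588 -0.3166  0.095 ]
silver [0.557  0.0014 0.115 ] [0.5587 0.0054 0.115 ]
gold [0.5629 0.0991 0.115 ] [0.5635 0.103  0.115 ]
stamp [0.6276 0.2222 0.1   ] [0.631  0.2251 0.1   ]
[[ 0.949  0.315 -0.   ]
 [ 0.315 -0.949  0.002]
 [ 0.    -0.002 -1.   ]]
```

```bash
python3 -m creep '[[[0,0,0,0.2,-0.3,0,1],[0,0,0,0.5,-0.7,0,1],[0,0,0,0.5,-0.7,0,1],[0,0,0,0.5,-0.7,0,1],[0,0,0,0.5,-0.7,0,1],[0,0,0,0.5,-0.7,0,1],[0,0,0,0.5,-0.7,0,1],[0,0,0,0.5,-0.7,0,1],[0,0,0,0.5,-0.7,0,1],[0,0,0,0.5,-0.7,0,1],[0,0,0,0.5,-0.7,0,1],[0,0,0,0.5,-0.7,0,1],[0,0,0,0.5,-0.7,0,1],[0,0,0,0.5,-0.7,0,1],[0,0,0,0.5,-0.7,0,1],[0,0,0,0.5,-0.7,0,1],[0,0,0,0.5,-0.7,0,1],[0,0,0,0.5,-0.7,0,1],[0,0,0,0.3,-0.4,0,1],[0,0,0,0,0,0,1]]]' 20
cat >> h.py <<'E'
def togo(s,x,y,ztip):
    R=Ro.from_rotvec(s["tcp_rot"]).as_matrix()
    d=R.T@(np.array([x,y,ztip+.022])-s["eef_pos"])
    print("pos",s["eef_pos"].round(4),"t",s["time_s"],"q",s["joint_positions"].round(2),"zaxis",R[:,2].round(4),"open",round(s["opening"],2),"rows(units)",(d/.05).round(3))
E
python3 -c "
from h import *
from plant import *
togo(read_state(),.4252,.3057,.064)
s=read_state();i=get_image('wrist');cv2.imwrite('pics/w1.png',i['pixels'][:,:,::-1])
R=Ro.from_rotvec(s['tcp_rot']).as_matrix();T=i['T_tool_cam'];p=R.T@(np.array([.4252,.3057,.064])-s['eef_pos']);c=np.linalg.inv(T)@np.r_[p,1]
print(cv2.projectPoints(c[:3],np.zeros(3),np.zeros(3),i['K'],np.array(i['distortion'],float))[0])"
```

```text
time_s: 2.6
eef_pos: [0.4007, 0.2192, 0.2148]
tcp_rot: [-3.1, -0.506, 0.002]
wrist_force: [0.1, -1.3, -0.9]
opening: -0.001
finger_force: 0.0
pos [0.4007 0.2192 0.2148] t 2.6 q [0.26 0.09 1.74 0.   1.31 1.5 ] zaxis [-0.001  0.    -1.   ] open -0.0 rows(units) [ 1.018 -1.484  2.576]
[[[200.06885786 141.78186303]]]
```

View pics/w1.png

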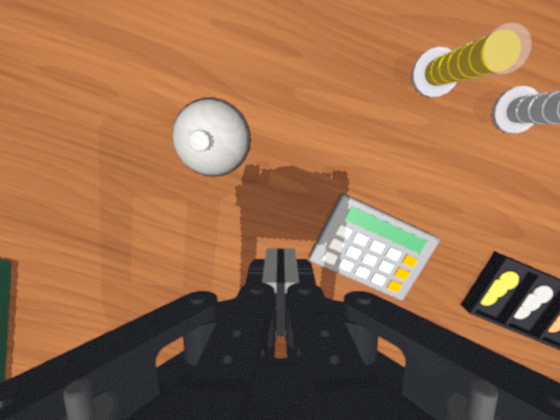

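The wrist view shows the button at (201,141), against a prediction of (200,142), so the position holds. Next I move above it and descend.

```bash
python3 -m creep '[[[0,0,0,0.3,-0.44,0,1],[0,0,0,0.4,-0.6,0,1],[0,0,0,0.32,-0.44,0,1],[0,0,0,0,0,0.4,1],[0,0,0,0,0,0.6,1],[0,0,0,0,0,0.6,1],[0,0,0,0,0,0.5,1],[0,0,0,0,0,0.2,1],[0,0,0,0,0,0,1],[0,0,0,0,0,0,1]]]'
python3 -c "
from h import *
from plant import *
togo(read_state(),.4252,.3057,.064)"
```

```text
time_s: 3.9
eef_pos: [0.4276, 0.3042, 0.1014]
tcp_rot: [-3.101, -0.501, -0.003]
wrist_force: [-0.2, -0.5, -0.7]
opening: -0.002
finger_force: 0.0
pos [0.4276 0.3042 0.1014] t 3.9 q [ 0.41  0.32  1.75 -0.    1.07  1.66] zaxis [ 1.8e-03  7.0e-04 -1.0e+00] open -0.0 rows(units) [-0.037 -0.044  0.308]
```

```bash
python3 -m creep '[[[0,0,0,-0.04,-0.04,0.1,1],[0,0,0,0,0,0.1,1],[0,0,0,0,0,0.1,1],[0,0,0,0,0,0.06,1],[0,0,0,0,0,0.03,1],[0,0,0,0,0,0.02,1],[0,0,0,0,0,0,1]]]'
python3 -c "
from h import *
from plant import *
s=read_state();togo(s,.4252,.3057,.064);print(s['wrist_force'])"
```

```text
time_s: 4.78
eef_pos: [0.4244, 0.3054, 0.0797]
tcp_rot: [-3.101, -0.502, -0.0]
wrist_force: [-0.3, -0.5, 0.1]
opening: 0.0
finger_force: 0.0
pos [0.4244 0.3054 0.0797] t 4.775 q [ 0.41  0.34  1.78 -0.    1.02  1.66] zaxis [ 0.  0. -1.] open 0.0 rows(units) [ 0.017 -0.001 -0.126]
[-0.3461436  -0.5249106   0.07232559]
```

Force is only about 0.6 N, so I'll press further in small steps.

```bash
python3 -m creep '[[[0,0,0,0,0,0.04,1],[0,0,0,0,0,0,1]]]'; python3 -m creep '[[[0,0,0,0,0,0.03,1],[0,0,0,0,0,0,1]]]'; python3 -c "
from plant import *
import cv2
i=get_image('wrist');cv2.imwrite('pics/w2.png',i['pixels'][:,:,::-1])"
```

```text
time_s: 5.03
eef_pos: [0.4243, 0.3053, 0.0776]
tcp_rot: [3.101, 0.502, -0.0]
wrist_force: [0.2, 0.2, 0.0]
opening: -0.0
finger_force: 0.0
time_s: 5.28
eef_pos: [0.4243, 0.3053, 0.0761]
tcp_rot: [3.101, 0.502, -0.0]
wrist_force: [1.0, 0.2, -0.6]
opening: 0.004
finger_force: 0.0
```

View pics/w2.png

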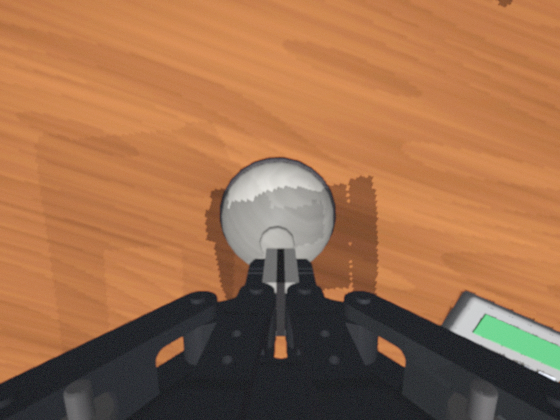

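The view shows the button as a disc around (277,240), partly behind the fingertips at (281,250), with the dome centred near (278,214). I'll compare with projections.

```bash
python3 -c "
from h import *
from plant import *
s=read_state();i=get_image('wrist')
R=Ro.from_rotvec(s['tcp_rot']).as_matrix();T=np.array(i['T_tool_cam'])
print(T.round(3),i['K'])
for z in (.012,.058,.064):
  p=R.T@(np.array([.4252,.3057,z])-s['eef_pos']);c=(np.linalg.inv(T)@np.r_[p,1])[:3]
  print(z,cv2.projectPoints(c,np.zeros(3),np.zeros(3),i['K'],np.array(i['distortion'],float))[0].round(1),'px per 10mm',i['K'][0][0]*.01/c[2])
for z in (.012,.022):
  c=(np.linalg.inv(T)@np.r_[0,0,z,1])[:3]
  print('tip',z,cv2.projectPoints(c,np.zeros(3),np.zeros(3),i['K'],np.array(i['distortion'],float))[0])
print(s['wrist_force'],s['joint_efforts'])
"
```

```text
[[-0.001 -0.965 -0.261  0.067]
 [ 1.    -0.001  0.     0.   ]
 [-0.    -0.261  0.965 -0.158]
 [ 0.     0.     0.     1.   ]] [[323.63845579   0.         280.21093472]
 [  0.         323.63845579 210.99604075]
 [  0.           0.           1.        ]]
0.012 [[[279.5 219.7]]] px per 10mm 13.954917111501256
0.058 [[[279.3 242.4]]] px per 10mm 17.259954129338464
0.064 [[[279.3 246.2]]] px per 10mm 17.81014050440954
tip 0.012 [[[279.40930855 247.8867739 ]]]
tip 0.022 [[[279.44438588 241.61760042]]]
[ 0.25812348 -0.37026511  0.4937172 ] [-1.68312807e-03 -4.44142306e+01 -2.37375534e+01 -1.36023882e-04
 -3.46765664e-03  1.83151491e-05]
```

There's no contact yet: force is about zero and the button still sits at its up position. The real fingertip seems shorter than 22 mm. I'll step down gently.

```bash
python3 -m creep '[[[0,0,0,0.04,-0.02,0.04,1],[0,0,0,0,0,0,1]]]'; python3 -m creep '[[[0,0,0,0,0,0.04,1],[0,0,0,0,0,0,1]]]'; python3 -m creep '[[[0,0,0,0,0,0.04,1],[0,0,0,0,0,0,1]]]' | grep -E "eef|wrist"
```

```text
time_s: 5.62
eef_pos: [0.426, 0.307, 0.074]
tcp_rot: [3.101, 0.502, -0.0]
wrist_force: [0.4, -0.2, 0.5]
opening: -0.001
finger_force: 0.0
time_s: 5.88
eef_pos: [0.4258, 0.3069, 0.072]
tcp_rot: [3.101, 0.502, -0.001]
wrist_force: [-0.2, -0.0, -0.3]
opening: -0.001
finger_force: 0.0
eef_pos: [0.4258, 0.3069, 0.07]
wrist_force: [0.4, 0.3, -0.0]
```

```bash
python3 -c "
from plant import *
import cv2,numpy as np
a=get_image('wrist')['pixels'][140:300,180:380,::-1];b=get_image('scene')['pixels'][100:220,310:460,::-1]
cv2.imwrite('pics/c2.png',np.hstack([cv2.resize(a,(400,320),interpolation=2),cv2.resize(b,(400,320),interpolation=2)]))"
```

```text
(no output)
```

View pics/c2.png

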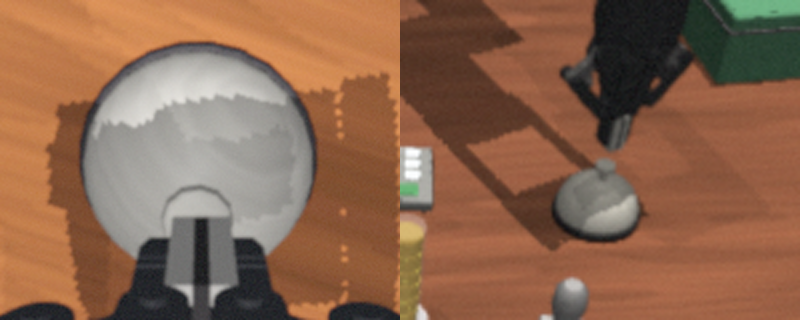

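The tips are still above the button: in the scene crop the tip is at (390.6,155) and the button at (386.5,161) in full-image pixels. I'll triangulate the tip.

```bash
python3 -c "
from h import *
from plant import *
s=read_state();w=get_image('wrist');i=get_image('scene')
R=Ro.from_rotvec(s['tcp_rot']).as_matrix();T=np.array(w['T_tool_cam'])
n=cv2.undistortPoints(np.array([[[280,248.]]]),w['K'],np.array(w['distortion'],float)).ravel()
def wr(px):
  n=cv2.undistortPoints(np.array([[px]],float),w['K'],np.array(w['distortion'],float)).ravel()
  return s['eef_pos']+R@T[:3,3],R@T[:3,:3]@np.r_[n,1]
def tri(a,b):
  M=np.c_[a[1],-b[1]];k=np.linalg.lstsq(M,b[0]-a[0],rcond=None)[0]
  p,q=a[0]+k[0]*a[1],b[0]+k[1]*b[1];return (p+q)/2,np.linalg.norm(p-q)
m,g=tri(wr((280,248)),ray(i,(390.6,155.1)));print('tip',m,g,'tool',R.T@(m-s['eef_pos']),s['eef_pos'])
m,g=tri(wr((278.5,241.5)),ray(i,(386.5,161)));print('button',m,g)
def pr(X): return cv2.projectPoints(np.array(X,float),cv2.Rodrigues(np.array(i['R']))[0],np.array(i['t'],float),i['K'],np.array(i['distortion'],float))[0].ravel()
for z in (.0,.01,.022): print(z,pr(s['eef_pos']-[0,0,z]))
print('btn',pr([.4252,.3057,.064]))
"
```

```text
tip [0.4380811  0.30969615 0.09291028] 0.0030025085160593885 tool [ 0.01237848  0.00122713 -0.02271006] [0.42594588 0.30695737 0.07020092]
button [0.43103117 0.30711703 0.06829982] 0.006342807480733388
0.0 [387.19601143 159.81187215]
0.01 [386.49227985 162.9575162 ]
0.022 [385.65995303 166.67559077]
btn [386.19521533 161.6007812 ]
```

Two cameras put the fingertip about 23 mm *behind* the reported TCP, and the zero force agrees with that, so it isn't 22 mm ahead as specified. The button is still roughly 25 mm below. I'll go down in guarded steps.

```bash
python3 -m creep '[[[0,0,0,0,0,0.08,1],[0,0,0,0,0,0,1]]]' | grep -E "eef|wrist"; python3 -m creep '[[[0,0,0,0,0,0.08,1],[0,0,0,0,0,0,1]]]' | grep -E "eef|wrist"; python3 -m creep '[[[0,0,0,0,0,0.08,1],[0,0,0,0,0,0,1]]]' | grep -E "eef|wrist"
```

```text
eef_pos: [0.4256, 0.3068, 0.0658]
wrist_force: [-0.5, 0.0, 0.3]
eef_pos: [0.4256, 0.3068, 0.0618]
wrist_force: [-0.0, -0.4, 1.0]
eef_pos: [0.4257, 0.3068, 0.0578]
wrist_force: [-0.5, 0.2, -0.3]
```

```bash
for k in 1; do python3 -m creep '[[[0,0,0,0,0,0.08,1],[0,0,0,0,0,0,1]]]' | grep -E "eef|wrist"; python3 -m creep '[[[0,0,0,0,0,0.06,1],[0,0,0,0,0,0,1]]]' | grep -E "eef|wrist"; done; python3 -c "
from plant import *
import cv2,numpy as np
a=get_image('wrist')['pixels'][140:300,180:380,::-1];b=get_image('scene')['pixels'][100:220,310:460,::-1]
cv2.imwrite('pics/c3.png',np.hstack([cv2.resize(a,(400,320),interpolation=2),cv2.resize(b,(400,320),interpolation=2)]))"
```

```text
eef_pos: [0.4257, 0.3069, 0.0539]
wrist_force: [0.4, -0.0, 0.6]
eef_pos: [0.4258, 0.3069, 0.0509]
wrist_force: [-0.1, 0.5, 0.5]
```

View pics/c3.png

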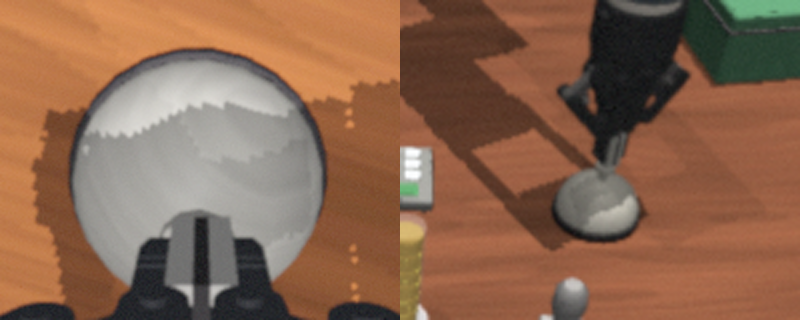

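The fingers now cover the button in both views, with the tip near (610,170) in the crop, so contact is close. I'll use smaller steps.

```bash
python3 -m creep '[[[0,0,0,0,0,0.06,1],[0,0,0,0,0,0,1]]]' | grep -E "eef|wrist"; python3 -m creep '[[[0,0,0,0,0,0.05,1],[0,0,0,0,0,0,1]]]' | grep -E "eef|wrist";  python3 -m creep '[[[0,0,0,0,0,0.04,1],[0,0,0,0,0,0,1]]]' | grep -E "eef|wrist"
```

```text
eef_pos: [0.4259, 0.307, 0.0481]
wrist_force: [-0.8, 0.7, 0.4]
eef_pos: [0.426, 0.307, 0.0457]
wrist_force: [1.0, 0.4, 2.5]
eef_pos: [0.4261, 0.307, 0.0438]
wrist_force: [0.0, -0.7, 3.6]
```

Contact came at a TCP height of about 0.048, so the tip is about 16 mm behind the TCP. Pressing about 2 mm more will ring the bell.

```bash
python3 -m creep '[[[0,0,0,0,0,0.03,1],[0,0,0,0,0,0,1]]]' | grep -E "eef|wrist"; python3 -m creep '[[[0,0,0,0,0,0.02,1],[0,0,0,0,0,0,1]]]' | grep -E "eef|wrist"
```

```text
eef_pos: [0.4261, 0.307, 0.0423]
wrist_force: [-1.0, -0.9, 4.2]
eef_pos: [0.4261, 0.307, 0.0419]
wrist_force: [-1.9, -1.7, 9.7]
```

The bell bottomed out at 9.7 N, so it has rung. I'll rise and travel to copper with the tips high, on the robot's side of the other tubes.

```bash
python3 -m creep '[[[0,0,0,0,0,-0.1,1],[0,0,0,0,0,-0.4,1],[0,0,0,0,0,-0.7,1],[0,0,0,0,0,-0.8,1],[0,0,0,0,0,-0.7,1],[0,0,0,0,0,-0.3,1],[0,0,0,-0.1,0.3,0,1],[0,0,0,-0.2,0.7,0,1],[0,0,0,-0.24,0.8,0,1],[0,0,0,-0.24,0.8,0,1],[0,0,0,-0.24,0.8,0,1],[0,0,0,-0.24,0.8,0,1],[0,0,0,-0.24,0.8,0,1],[0,0,0,-0.24,0.8,0,1],[0,0,0,-0.24,0.8,0,1],[0,0,0,-0.24,0.8,0,1],[0,0,0,-0.24,0.8,0,1],[0,0,0,-0.1,0.4,0,1],[0,0,0,0,0,0,1]]]'
sed -i 's/ztip+.022/ztip-.0161/' h.py
python3 -c "
from h import *
from plant import *
togo(read_state(),.5792,-.1132,.145)"
```

```text
time_s: 11.3
eef_pos: [0.4385, -0.1427, 0.1891]
tcp_rot: [-3.1, -0.497, 0.005]
wrist_force: [-0.1, 0.2, 0.2]
opening: -0.003
finger_force: 0.0
pos [ 0.4385 -0.1427  0.1891] t 11.3 q [-0.56  0.12  1.77 -0.    1.25  0.7 ] zaxis [-0.0035  0.0017 -1.    ] open -0.0 rows(units) [2.861 0.322 1.196]
```

```bash
python3 -m creep '[[[0,0,0,0.3,0.04,0,1],[0,0,0,0.6,0.06,0,1],[0,0,0,0.7,0.08,0,1],[0,0,0,0.7,0.08,0,1],[0,0,0,0.4,0.04,0,1],[0,0,0,0.16,0.02,0,1],[0,0,0,0,0,0,1],[0,0,0,0,0,0,1]]]' | grep eef
python3 -c "
from h import *
from plant import *
s=read_state();togo(s,.5792,-.1132,.145)
i=get_image('wrist')
R=Ro.from_rotvec(s['tcp_rot']).as_matrix();T=i['T_tool_cam'];p=R.T@(np.array([.5792,-.1132,.115])-s['eef_pos']);c=np.linalg.inv(T)@np.r_[p,1]
print(cv2.projectPoints(c[:3],np.zeros(3),np.zeros(3),i['K'],np.array(i['distortion'],float))[0])
a=i['pixels'][140:300,180:380,::-1];b=get_image('scene')['pixels'][130:250,140:290,::-1]
cv2.imwrite('pics/c4.png',np.hstack([cv2.resize(a,(400,320),interpolation=2),cv2.resize(b,(400,320),interpolation=2)]))"
```

```text
eef_pos: [0.5801, -0.1113, 0.1911]
pos [ 0.5801 -0.1113  0.1911] t 12.3 q [-0.38  0.35  1.47 -0.    1.32  0.87] zaxis [-7.e-04  1.e-04 -1.e+00] open -0.0 rows(units) [-0.029  0.031  1.244]
[[[281.62161999 218.14499122]]]
```

View pics/c4.png

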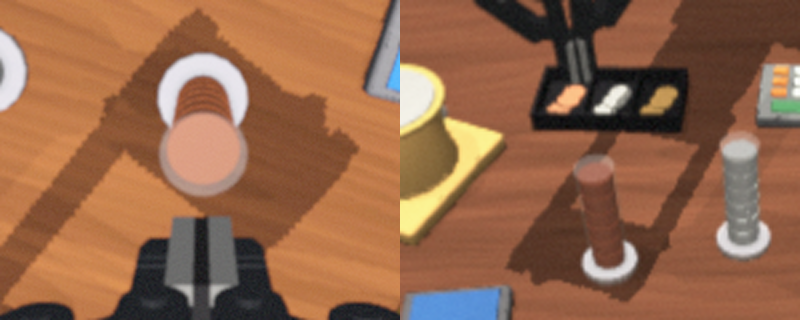

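The mouth is at (281.5,216), against a prediction of (281.6,218), so it's within 1 to 2 mm. I'll descend to 3 cm above it and hold.

```bash
python3 -m creep '[[[0,0,0,-0.03,0.03,0.2,1],[0,0,0,0,0,0.4,1],[0,0,0,0,0,0.4,1],[0,0,0,0,0,0.2,1],[0,0,0,0,0,0.04,1],[0,0,0,0,0,0,1],[0,0,0,0,0,0,1]]]' | grep eef
python3 -c "
from h import *
from plant import *
s=read_state();togo(s,.5792,-.1132,.145)"
```

```text
eef_pos: [0.5804, -0.1137, 0.13]
pos [ 0.5804 -0.1137  0.13  ] t 13.275 q [-0.38  0.4   1.55 -0.    1.19  0.87] zaxis [ 1.4e-03 -6.0e-04 -1.0e+00] open -0.0 rows(units) [-0.02  -0.016  0.023]
```

```bash
python3 -m creep '[[[0,0,0,-0.02,-0.02,0.02,1],[0,0,0,0,0,0,1],[0,0,0,0,0,0,1],[0,0,0,0,0,0,1],[0,0,0,0,0,0,1],[0,0,0,0,0,0,1],[0,0,0,0,0,0,1],[0,0,0,0,0,0,1],[0,0,0,0,0,0,1],[0,0,0,0,0,0,1],[0,0,0,0,0,0,1],[0,0,0,0,0,0,1],[0,0,0,0,0,0,1],[0,0,0,0,0,0,1],[0,0,0,0,0,0,1],[0,0,0,0,0,0,1],[0,0,0,0,0,0,1],[0,0,0,0,0,0,1],[0,0,0,0,0,0,1],[0,0,0,0,0,0,1]]]' | grep -E "time|eef|wrist"
python3 -c "
from h import *
from plant import *
s=read_state();togo(s,.457,-.3175,.125)"
```

```text
time_s: 15.78
eef_pos: [0.5786, -0.1128, 0.1282]
wrist_force: [0.8, 0.4, -0.1]
pos [ 0.5786 -0.1128  0.1282] t 15.775 q [-0.38  0.4   1.56  0.    1.19  0.87] zaxis [ 0. -0. -1.] open -0.0 rows(units) [-3.599  3.118  0.386]
```

I held there for 2.5 s. Next I rise and cross to above the pan.

```bash
python3 -m creep '[[[0,0,0,0,0,-0.3,1],[0,0,0,0,0,-0.6,1],[0,0,0,0,0,-0.3,1],[0,0,0,-0.2,0.18,0,1],[0,0,0,-0.5,0.44,0,1],[0,0,0,-0.6,0.52,0,1],[0,0,0,-0.6,0.52,0,1],[0,0,0,-0.6,0.52,0,1],[0,0,0,-0.6,0.52,0,1],[0,0,0,-0.4,0.34,0,1],[0,0,0,-0.1,0.08,0,1],[0,0,0,0,0,0,1],[0,0,0,0,0,0,1]]]' | grep -E "time|eef|wrist"
python3 -c "
from h import *
from plant import *
s=read_state();togo(s,.457,-.3175,.125)
i=get_image('wrist')
R=Ro.from_rotvec(s['tcp_rot']).as_matrix();T=i['T_tool_cam'];p=R.T@(np.array([.457,-.3175,.095])-s['eef_pos']);c=np.linalg.inv(T)@np.r_[p,1]
print(cv2.projectPoints(c[:3],np.zeros(3),np.zeros(3),i['K'],np.array(i['distortion'],float))[0])
cv2.imwrite('pics/c5.png',i['pixels'][:,:,::-1])"
```

```text
time_s: 17.4
eef_pos: [0.4572, -0.3167, 0.1879]
wrist_force: [-0.8, -0.5, 0.2]
pos [ 0.4572 -0.3167  0.1879] t 17.4 q [-0.81  0.29  1.56  0.    1.29  0.44] zaxis [-2.e-04  7.e-04 -1.e+00] open -0.0 rows(units) [-0.01   0.015  1.581]
[[[280.58835554 211.13188815]]]
```

View pics/c5.png

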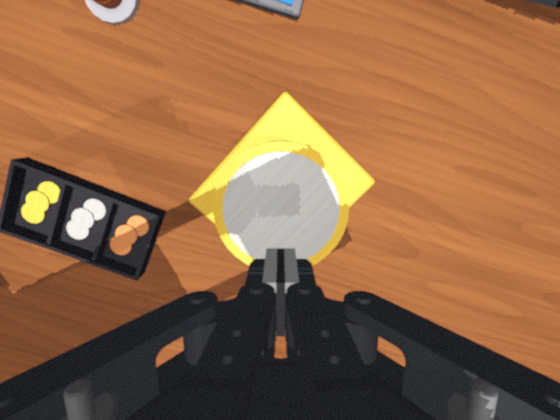

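The pan's rim spans columns 214–350, with its centre near (282,207) against a predicted (281,211). That calls for a 2–3 mm shift along tool +x. I'll descend with that correction.

```bash
python3 -m creep '[[[0,0,0,0.04,0.02,0.2,1],[0,0,0,0,0,0.4,1],[0,0,0,0,0,0.4,1],[0,0,0,0,0,0.4,1],[0,0,0,0,0,0.16,1],[0,0,0,0,0,0.04,1],[0,0,0,0,0,0,1],[0,0,0,0,0,0,1]]]' | grep -E "time|eef|wrist"
python3 -c "
from h import *
from plant import *
s=read_state();togo(s,.459,-.317,.125)"
```

```text
time_s: 18.45
eef_pos: [0.4596, -0.3183, 0.109]
wrist_force: [-0.3, -0.6, 0.4]
pos [ 0.4596 -0.3183  0.109 ] t 18.45 q [-0.81  0.37  1.66  0.    1.11  0.44] zaxis [ 0.0011 -0.0011 -1.    ] open 0.0 rows(units) [-0.004 -0.029  0.002]
```

```bash
python3 -m creep '[[[0,0,0,0,-0.02,0,1],[0,0,0,0,0,0,1],[0,0,0,0,0,0,1],[0,0,0,0,0,0,1],[0,0,0,0,0,0,1],[0,0,0,0,0,0,1],[0,0,0,0,0,0,1],[0,0,0,0,0,0,1],[0,0,0,0,0,0,1],[0,0,0,0,0,0,1],[0,0,0,0,0,0,1],[0,0,0,0,0,0,1],[0,0,0,0,0,0,1],[0,0,0,0,0,0,1],[0,0,0,0,0,0,1],[0,0,0,0,0,0,1],[0,0,0,0,0,0,1],[0,0,0,0,0,0,1],[0,0,0,0,0,0,1],[0,0,0,0,0,0,1]]]' | grep -E "time|eef|wrist"
python3 -c "
from plant import *
import cv2
cv2.imwrite('pics/end.png',cv2.resize(get_image('scene')['pixels'][80:260,60:300,::-1],(720,540),interpolation=2))"
```

```text
time_s: 20.95
eef_pos: [0.4589, -0.317, 0.1082]
wrist_force: [-0.0, -0.0, 0.7]
```

View pics/end.png

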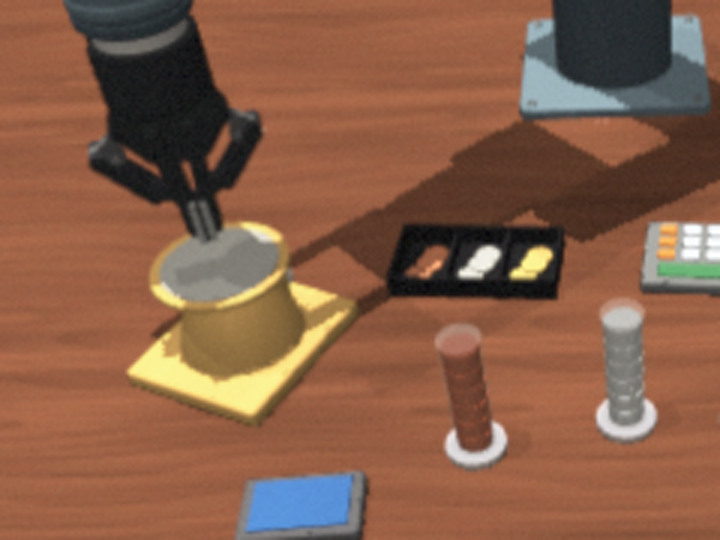

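The scene shows the fingertips at about (207,240), hovering over the pan (centre about (220,265)) without touching it. The copper and silver tubes are still standing. Handing in.

```bash
python3 -c "
from plant import *
print(hand_in())"
```

```text
the job is handed in; nothing more can be done
None
```

I rang the bell (9.7 N on the button), pointed at the copper tube's mouth for about 2.5 s, then at the middle of the scale's pan for about 2.5 s. I handed the job in at about 21 s, still pointing there; both heights (about 3 cm) assume the fingertips are 16 mm behind the TCP, as measured at the bell, not 22 mm ahead as specified.

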